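# Open a pair of inlet valves by hand to check that neither sticks

### The job

This cylinder head is built up with light checking springs: on the cylinder that has the spark plug screwed in (the other has a black rubber bung), put one fingertip on each of its two inlet tappets, the ones on the side of the wide round ports, and press both together right down to their stops. Hold both fully down for three seconds, then let both rise fully and move clear. Press no other tappet, pick nothing up, and leave the loose parts on and around the head where they are.

Things in the scene. Friction and masses are not known exactly. Their poses are not given: they have to be found in the camera images.
- head: Bare aluminium twin-cylinder head, fixed on two timber blocks, 165 (x) by 330 (y) mm, open top, rim wall 128 mm high. Origin on the bench under its centre, z up. +x: inlet side, two wide round open spigots (out to 116 mm). -x: exhaust side, two small flanged ports with studs (to 125 mm). Cylinder 1 at y = -54 mm (fins end), 2 at y = +54 (chain tunnel end). Inlet tappets at x = +43 mm, exhaust at x = -43
- spark_plug: Spark plug with a steel hexagon, white insulator and steel terminal, screwed (fixed) into the well of one of the two cylinders: this is the cylinder to check (the well of the other is closed by a black rubber bung, 33 mm across, 16 mm high with its pull knob). Origin on its axis at the rim of the well, 135 mm above the bench; it stands 40 mm above that
- well1 (a point): Middle of the rim of cylinder 1's spark-plug well, 135 mm above the bench, 34 mm across, on the head's middle line. Midway between the two tappets of every pair stands a bearing pedestal, 12 mm wide (y), 56 mm long (x): its saddle is 4 mm above the tappets' tops, its ends (over 12 mm in x from the tappets' line) 16 mm above, so open fingers must straddle it
- well2 (a point): The same point of cylinder 2's well. In each pair the tappets lie 23 mm either side of the cylinder's centre in y, 46 mm apart. Inner faces of the head's rim wall: x = +-73, y = +-122 mm from its centre
- in1a_top (a point): Centre of the flat top of the -y inlet tappet of cylinder 1 (head's -y end, with the fins): a steel disc 28 mm across, 130 mm above the bench when up, 12 mm above its 37 mm guide boss; it goes straight down 8 mm and this point moves with it
- in1a (a joint): Travel (m) of that inlet tappet: value 0 = fully up (valve shut), 0.008 = down on its stop (valve fully open); a light spring pushes it up, about 2 N to start it and 7 N on the stop
- in1b_top (a point): Centre of the flat top of the +y inlet tappet of cylinder 1 (head's -y end, with the fins): a steel disc 28 mm across, 130 mm above the bench when up, 12 mm above its 37 mm guide boss; it goes straight down 8 mm and this point moves with it
- in1b (a joint): Travel (m) of that inlet tappet: value 0 = fully up (valve shut), 0.008 = down on its stop (valve fully open); a light spring pushes it up, about 2 N to start it and 7 N on the stop
- in2a_top (a point): Centre of the flat top of the -y inlet tappet of cylinder 2 (head's +y end, with the chain tunnel): a steel disc 28 mm across, 130 mm above the bench when up, 12 mm above its 37 mm guide boss; it goes straight down 8 mm and this point moves with it
- in2a (a joint): Travel (m) of that inlet tappet: value 0 = fully up (valve shut), 0.008 = down on its stop (valve fully open); a light spring pushes it up, about 2 N to start it and 7 N on the stop
- in2b_top (a point): Centre of the flat top of the +y inlet tappet of cylinder 2 (head's +y end, with the chain tunnel): a steel disc 28 mm across, 130 mm above the bench when up, 12 mm above its 37 mm guide boss; it goes straight down 8 mm and this point moves with it
- in2b (a joint): Travel (m) of that inlet tappet: value 0 = fully up (valve shut), 0.008 = down on its stop (valve fully open); a light spring pushes it up, about 2 N to start it and 7 N on the stop
- ex1a (a joint): Travel (m) of the exhaust tappet of cylinder 1 on the -y side of the pair; made like the inlet ones; not to be pressed
- ex1b (a joint): Travel (m) of the exhaust tappet of cylinder 1 on the +y side of the pair; made like the inlet ones; not to be pressed
- ex2a (a joint): Travel (m) of the exhaust tappet of cylinder 2 on the -y side of the pair; made like the inlet ones; not to be pressed
- ex2b (a joint): Travel (m) of the exhaust tappet of cylinder 2 on the +y side of the pair; made like the inlet ones; not to be pressed
- cap1: Loose aluminium cam bearing cap, 56 x 13 mm, 18 mm high with bolt heads to 22 mm, set on the exhaust pedestal of cylinder 1. Origin at the middle of its underside, 146 mm above the bench; leave alone
- valve1: Loose engine valve standing on its 33 mm head on the bench beyond the inlet ports, stem 6 mm thick pointing up, 95 mm high. Origin at the middle of its underside; leave alone
- cap2: Loose aluminium cam bearing cap, 56 x 13 mm, 18 mm high with bolt heads to 22 mm, set on the exhaust pedestal of cylinder 2. Origin at the middle of its underside, 146 mm above the bench; leave alone
- valve2: Loose engine valve standing on its 33 mm head on the bench beyond the inlet ports, stem 6 mm thick pointing up, 95 mm high. Origin at the middle of its underside; leave alone
- socket: Loose steel spark-plug socket standing on the bench on the exhaust side, 25 mm across, 64 mm high. Origin at the middle of its underside; leave alone
- compressor: Loose black C-frame valve-spring compressor with steel screw, lying flat, about 290 x 190 mm with its screw, 20 mm thick. Origin on the bench in the middle of the frame; leave alone
- screwdriver: Loose screwdriver lying on the bench, 200 mm long. Leave alone
- oil: Loose grey oil bottle, 60 mm across, 150 mm high. Origin at the middle of its underside; leave alone

How it is judged (in metres and radians):
On the way:
1. both inlet tappets of the spark-plug cylinder are held down together, each at least 6.5 of its 8 mm, for 2.5 s without a break (((horizontal distance between spark_plug and well1 below 0.02 m and value of joint each of in1a, in1b above 0.0065 m) or (horizontal distance between spark_plug and well2 below 0.02 m and value of joint each of in2a, in2b above 0.0065 m))), for 2.5 s.
At the end, for the whole second after the job is handed in: all eight tappets are back up (within 1 mm of fully up) after the hold, and every loose part is within 15 mm of where it stood (value of joint each of in1a, in1b, in2a, in2b, ex1a, ex1b, ex2a, ex2b below 0.001 m and distance of each of cap1, cap2, valve1, valve2, socket, compressor, screwdriver, oil from where it was at the start of the episode below 0.015 m); the robot touches nothing.
It fails at once if one tappet of an inlet pair is pressed (over 4.5 mm) while the other is still up (under 1.5 mm) ((value of joint in1a above 0.0045 m and value of joint in1b below 0.0015 m) or (value of joint in1b above 0.0045 m and value of joint in1a below 0.0015 m) or (value of joint in2a above 0.0045 m and value of joint in2b below 0.0015 m) or (value of joint in2b above 0.0045 m and value of joint in2a below 0.0015 m)).
It fails at once if a tappet of the other cylinder or an exhaust tappet is pressed (over 3 mm) ((horizontal distance between spark_plug and well1 below 0.02 m and value of joint any of in2a, in2b above 0.003 m) or (horizontal distance between spark_plug and well2 below 0.02 m and value of joint any of in1a, in1b above 0.003 m) or value of joint any of ex1a, ex1b, ex2a, ex2b above 0.003 m).
It fails at once if a loose part is lifted, carried, knocked over or shifted by more than 15 mm (distance of any of cap1, cap2, valve1, valve2, socket, compressor, screwdriver, oil from where it was at the start of the episode above 0.015 m or angle between any of valve1, valve2's own z axis and vertical above 0.4 rad).
It also fails if it takes over 38 s, if anything falls off the work surface, if the arm or the gripper's body presses on something with over 40 N, if the wrist force passes 120 N, or if a joint passes its speed limit or range.

### The arm

A 7-joint arm with a two-finger parallel gripper is mounted at the origin on the work surface. World frame = base frame: x ahead of the robot, y to its left, z up, the work surface at z = 0. Lengths are in m, angles in degrees, forces in N, time in s.
With the tool pointing down it reaches from about 0.425 to 0.875 m from the base axis. Payload 4.7 kg.
Tool frame: the origin (TCP) lies between the finger pads; the fingertips stand 25 mm ahead of it and the grasp point (between the pads) lies 6 mm ahead of it (robot.tcp_to_tips is the distance from the TCP to the fingertips, in m); z points along the fingers, y is the direction in which the jaws open and shut (so a half turn about z gives the same grasp; the last joint's range is limited). The gripper opens to 87 mm and grips with 3 to 60 N. Pads are 19 mm wide; open, the fingers measure 117 mm over their backs; the gripper's body (75 mm by 190 mm) begins 51 mm behind the grasp point.
Start: joints at [71.74, 18.392, -4.016, 83.108, 1.295, 78.541, -3.26], TCP at [0.212, -0.614, 0.248] pointing down, gripper open.
Joint ranges: [-163.93, 163.93], [-17.29, 119.83], [-79.2, 71.16], [3.27, 140.29], [-89.18, 269.18], [5.43, 117.66], [-154.24, 154.24]. Speed limits (degrees/s): [147.25, 147.25, 180, 180, 180, 180, 180].

### API

Orientations are given as a 3x3 rotation matrix whose columns are the frame's x, y, z axes.
In Python, from cell import robot gives the robot as it stands.
- The arm moves only by the tool send_rows, never from a script. Its argument "targets" is a list of rows, each an object of numbers: "tx", "ty", "tz": the shift along the tool's x, y, z in mm; "yaw": the turn about the tool's z in degrees; "jaw": the opening, from 0 (shut) to 1 (fully open). In form: [{"tx": .., "ty": .., "tz": .., "yaw": .., "jaw": ..}, ...]. A call has 1 to 20 rows; each row shifts and turns the commanded pose from where the row before left it, along the tool's axes as they then stand; what a row does not reach is not made up. A row lasts 1/8 s, in which the tool goes at most 62.5 mm and 10.7 degrees, less where a joint would pass 70% of its speed; a pose out of reach is approached as far as the arm can. A call with a gripper value outside its range is refused whole. The fingers move at their own pace and stop on an object; "force" is the grip in N (left out, the last holds). Time passes only in rows, so rows that do not move let the fingers close. It gives the time, the measured TCP pose, the force and the opening at its end, in the units of the state.
- robot.get_state(): the state, without advancing time (a new reading comes with each control period).
- robot.read_camera(name): name is "side" or "top"; returns a dict with "color" (400x640x3 uint8, red, green, blue), "vertical_fov" (degrees; the focal length in pixels is half the picture's height over the tangent of half this angle, whatever the lens; pixels are square), "cx", "cy" (the principal point, pixels), "dist_coeffs" ([k1, k2, p1, p2, k3] as OpenCV has them; the pictures are not rectified), "cam_to_world" (4x4, takes a point from camera to world coordinates). Camera axes: x right, y down, z forward; pixel columns grow to the right and rows downward; lengths in m; the calibration is good to about 2 mm. A picture is of the moment at which its call begins. There is no depth.
- robot.job_done(): hands the job in, once; it reports no verdict.
The state is a dict: "clock": time; "qpos": joint angles; "joint_vel": joint speeds; "tau": joint torques, N m; "position": TCP position; "tcp_rot": TCP orientation; "wrist_force": force on the tool from outside, world axes, zero at the start; "torque": the same for the moment, N m; "opening": finger opening in m.
Only numpy, scipy, OpenCV 4.12 (cv2) and the standard library are available. Lean on these libraries where they do the work, as an engineer would, in place of code of your own. Each camera call takes 0.05 s, during which the arm holds its last target. There are 200 camera calls.

## Working session

There is one attempt and no reset: what is moved stays moved. The work goes in short steps, Python scripts to look and compute and a tool call to move; the robot and the scene stay as the last step left them, time stands still between calls to the robot, and variables do not carry over. Pictures are saved under pics/ and viewed, about 8 in all and at most 12, crops included, and the job is handed in when it is done.

Besides the shell and the picture viewer there is one more tool, called after "Request:" as name(argument=value, ...) on one line, values as JSON. send_rows: Moves the arm, as the interface text tells. Its arguments: {"type":"object","properties":{"targets":{"type":"array","items":{"type":"object","properties":{"tx":{"type":"number"},"ty":{"type":"number"},"tz":{"type":"number"},"yaw":{"type":"number"},"jaw":{"type":"number"}}}},"force":{"type":"number"}},"required":["targets"]}

```bash
mkdir -p pics; python3 - <<'E'
from cell import robot
import cv2,numpy as np,pickle
s=robot.get_state();print(s)
for n in("top","side"):
    c=robot.read_camera(n);pickle.dump(c,open(f"{n}.pkl","wb"))
    cv2.imwrite(f"pics/{n}0.png",c["color"][:,:,::-1]);print({k:v for k,v in c.items() if k!="color"})
E
```

```text
{'clock': 0.0, 'qpos': array([71.73777285, 18.4410655 , -4.0161563 , 83.17397156,  1.29510708,
       78.54132746, -3.25978414]), 'joint_vel': array([-0.08767333, -0.08274408, -0.00205464,  0.16014468,  0.03684306,
        0.01452327, -0.0397132 ]), 'tau': array([ 1.64486075e-03, -4.91289139e+01, -4.02944684e-01, -3.12528348e+01,
       -6.38852036e-02,  4.38462419e-02,  1.42728791e-04]), 'position': array([ 0.21216651, -0.61386618,  0.24644698]), 'tcp_rot': array([[ 9.45104187e-01,  3.26768339e-01, -7.26460149e-04],
       [ 3.26769132e-01, -9.45102477e-01,  1.80074911e-03],
       [-9.81514887e-05, -1.93928028e-03, -9.99998115e-01]]), 'wrist_force': array([ 0.97394358, -0.40491437,  0.16369002]), 'torque': array([ 0.028677  , -0.01178927,  0.05292918]), 'opening': 0.08715397452637633}
{'vertical_fov': 49.6157430456776, 'cx': 316.5388296920226, 'cy': 197.7396822119575, 'dist_coeffs': array([-0.11908937,  0.        ,  0.        ,  0.        ,  0.        ]), 'cam_to_world': array([[ 2.50201148e-02, -9.82963857e-01,  1.82088028e-01,
         2.85305885e-01],
       [-9.99673358e-01, -2.55509900e-02, -5.69820580e-04,
         2.85754029e-02],
       [ 5.21264243e-03, -1.82014294e-01, -9.83282068e-01,
         1.63030583e+00],
       [ 0.00000000e+00,  0.00000000e+00,  0.00000000e+00,
         1.00000000e+00]])}
{'vertical_fov': 55.62180617221795, 'cx': 316.4120237768136, 'cy': 198.96181684947726, 'dist_coeffs': array([-0.01561896,  0.        ,  0.        ,  0.        ,  0.        ]), 'cam_to_world': array([[-0.79442609, -0.43192663,  0.42699716,  0.08061012],
       [-0.60716235,  0.58274616, -0.54014887,  0.68190043],
       [-0.01552627, -0.68836495, -0.72519834,  0.97145834],
       [ 0.        ,  0.        ,  0.        ,  1.        ]])}
```

View pics/top0.png

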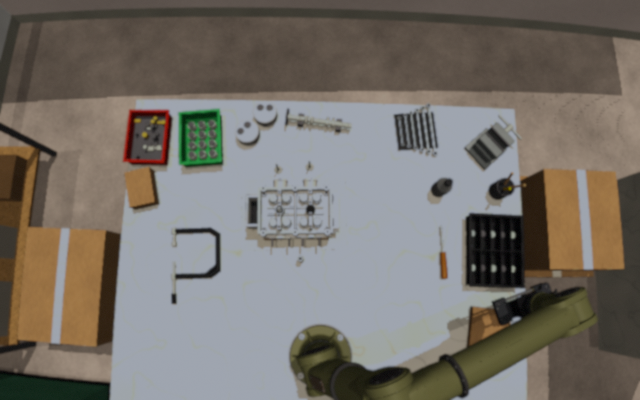

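View pics/side0.png

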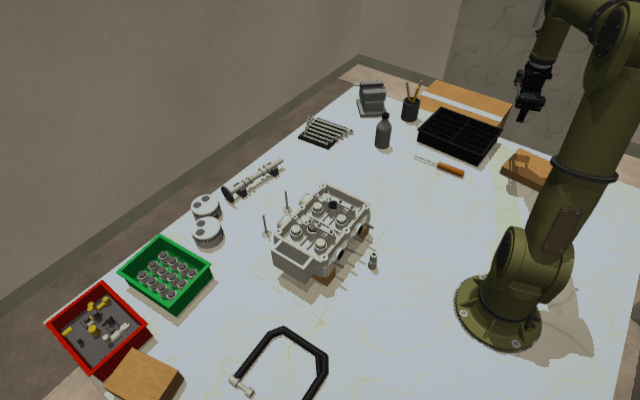

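The top view shows the head around (295,212), with the chain tunnel to the left (250,210), two valves above at (278,168) and (310,166), and something black at the right-hand well. I'll enlarge both views.

```bash
python3 - <<'E'
import cv2,pickle
t=pickle.load(open("top.pkl","rb"))["color"][:,:,::-1];s=pickle.load(open("side.pkl","rb"))["color"][:,:,::-1]
cv2.imwrite("pics/topc.png",cv2.resize(t[155:270,240:345],None,fx=5,fy=5,interpolation=cv2.INTER_CUBIC))
cv2.imwrite("pics/sidec.png",cv2.resize(s[170:300,255:390],None,fx=4.5,fy=4.5,interpolation=cv2.INTER_CUBIC))
E
```

```text
(no output)
```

View pics/topc.png

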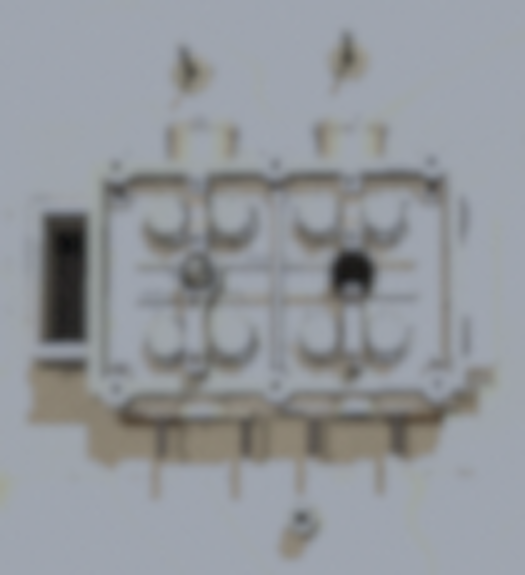

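View pics/sidec.png

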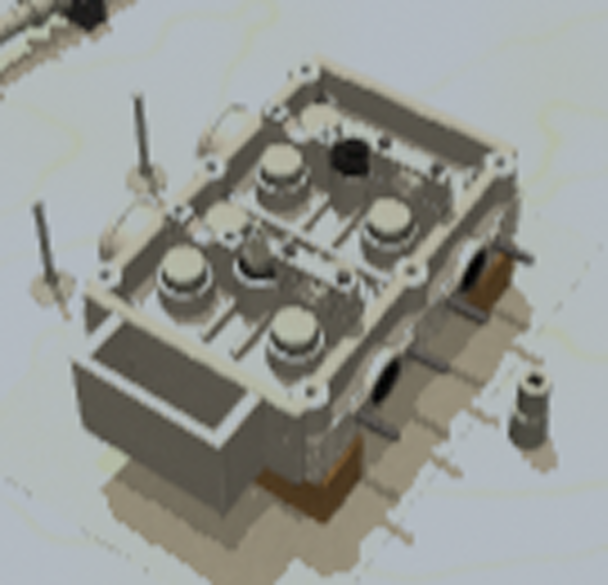

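The grey, tall spark plug is at the tunnel end, in cylinder 2 (side crop about (257,255)). The black bung is in cylinder 1 at (350,157). Inlet tappets in the side crop are in2b (184,268), in2a (226,218), in1b (280,162). Next I'll fit the head pose and overlay it on both views.

```bash
cat >h.py <<'E'
import cv2,pickle,numpy as np
from scipy.optimize import least_squares
def load(n): return pickle.load(open(n+".pkl","rb"))
def proj(c,P):
    f=200/np.tan(np.radians(c["vertical_fov"]/2));K=np.array([[f,0,c["cx"]],[0,f,c["cy"]],[0,0,1]])
    T=np.linalg.inv(c["cam_to_world"])
    return cv2.projectPoints(np.float64(P).reshape(-1,1,3),cv2.Rodrigues(T[:3,:3])[0],T[:3,3],K,c["dist_coeffs"])[0].reshape(-1,2)
def world(p,P):
    P=np.float64(P);c,s=np.cos(p[2]),np.sin(p[2])
    return np.c_[p[0]+c*P[:,0]-s*P[:,1],p[1]+s*P[:,0]+c*P[:,1],P[:,2]]
E
python3 - <<'E'
from h import *
S,T=load("side"),load("top")
sp=[((43,77,130),(184,266)),((43,-31,130),(280,160)),((-43,77,130),(295,327)),((-43,-31,130),(390,216)),((43,31,130),(226,216)),((0,-54,151),(350,146))]
tp=[((0,-54,143),(352,268)),((0,54,155),(197,265))]
o=lambda q,f,a:(np.array([x[1] for x in q])+.5)/f-.5+a
so,to=o(sp,4.5,(255,170)),o(tp,5,(240,155))
H=lambda q:np.array([x[0] for x in q])/1000
fs=lambda p:(proj(S,world(p,H(sp)))-so).ravel()
ft=lambda p:(proj(T,world(p,H(tp)))-to).ravel()
for n,f in(("side",fs),("top",ft),("both",lambda p:np.r_[fs(p),ft(p)])):
    r=least_squares(f,[.55,.1,0],x_scale=[.1,.1,.1]);print(n,r.x[:2].round(4),np.degrees(r.x[2]).round(2),r.fun.reshape(-1,2).round(1).tolist())
p=r.x;np.save("p.npy",p)
a=np.linspace(0,2*np.pi,60)
def draw(c,off,sz,f,out):
    x,y=off;im=cv2.resize(c["color"][y:y+sz[1],x:x+sz[0],::-1],None,fx=f,fy=f,interpolation=cv2.INTER_CUBIC)
    def L(P,col,cl=True):
        q=(proj(c,world(p,np.array(P)/1000))-off+.5)*f-.5
        cv2.polylines(im,[np.round(q*8).astype(np.int32)],cl,col,1,cv2.LINE_AA,3)
    for X in(43,-43):
        for Y in(-77,-31,31,77):L(np.c_[X+14*np.cos(a),Y+14*np.sin(a),130+0*a],(0,0,255))
    for Y in(-54,54):L(np.c_[17*np.cos(a),Y+17*np.sin(a),135+0*a],(255,0,0))
    L([[73,122,128],[-73,122,128],[-73,-122,128],[73,-122,128]],(0,160,0))
    L([[0,54,135],[0,54,175]],(255,0,255))
    return im
A=draw(S,(255,170),(135,130),4.5,0);B=draw(T,(240,155),(105,115),5,0)
cv2.imwrite("pics/ovs.png",A);cv2.imwrite("pics/ovt.png",B)
E
```

```text
side [0.5146 0.1045] 2.73 [[-0.2, -0.2], [-0.1, 0.2], [0.0, -0.2], [-0.3, -0.2], [-0.1, 0.7], [0.7, -0.3]]
top [0.5218 0.103 ] 1.4 [[0.1, 0.0], [-0.1, -0.0]]
both [0.5163 0.1038] 2.77 [[-0.5, -0.6], [-0.4, -0.2], [-0.3, -0.7], [-0.6, -0.6], [-0.4, 0.3], [0.3, -0.7], [-0.1, 1.2], [-0.4, 1.9]]
```

View pics/ovs.png

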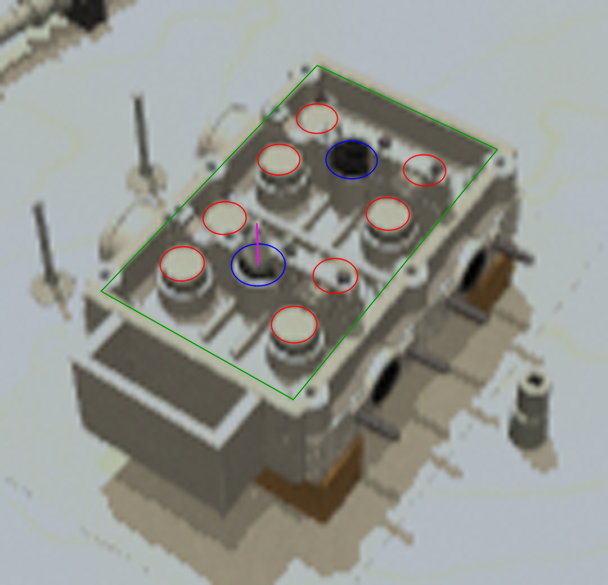

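View pics/ovt.png

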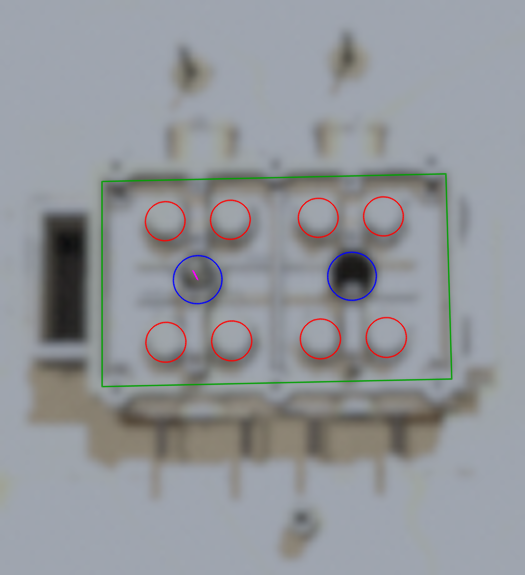

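The plug is confirmed in cylinder 2. The side overlay fits to under 1 px. The top view disagrees by 4–5 mm and about 1°, which is within the disc margin. I'll take x≈.518, y≈.1037, yaw≈2.3°, which puts the pair's middle at about (.559, .159). Jaw gap of 33 mm gives finger centres 48 mm apart.

Request:
send_rows(targets=[{"yaw":8.4,"jaw":0.38},{"yaw":8.4,"jaw":0.38},{"tx":31,"ty":-31,"jaw":0.38},{"tx":31,"ty":-31,"jaw":0.38},{"tx":31,"ty":-31,"jaw":0.38},{"tx":31,"ty":-31,"jaw":0.38},{"tx":31,"ty":-31,"jaw":0.38},{"tx":31,"ty":-31,"jaw":0.38},{"tx":31,"ty":-31,"jaw":0.38},{"tx":31,"ty":-31,"jaw":0.38}])

```text
schema error: expected keys tx, ty, tz, yaw, jaw
```

```bash
python3 - <<'E'
from cell import robot
import numpy as np
s=robot.get_state();print(s["clock"],s["position"],s["tcp_rot"].round(4),s["opening"],s["wrist_force"])
print(s["tcp_rot"].T@(np.array([.559,.159,.215])-s["position"])*1000)
E
```

```text
0.1 [ 0.2121852  -0.61391456  0.24658108] [[ 9.451e-01  3.267e-01 -6.000e-04]
 [ 3.267e-01 -9.451e-01  1.600e-03]
 [-1.000e-04 -1.700e-03 -1.000e+00]] 0.08711604844743653 [-0.66903967  0.77769637 -0.52977703]
[ 580.33007434 -617.11457617   32.57908545]
```

Request:
send_rows(targets=[{"tx":0,"ty":0,"tz":0,"yaw":8.4,"jaw":0.38},{"tx":0,"ty":0,"tz":0,"yaw":8.4,"jaw":0.38},{"tx":31,"ty":-31,"tz":0,"yaw":0,"jaw":0.38},{"tx":31,"ty":-31,"tz":0,"yaw":0,"jaw":0.38},{"tx":31,"ty":-31,"tz":0,"yaw":0,"jaw":0.38},{"tx":31,"ty":-31,"tz":0,"yaw":0,"jaw":0.38},{"tx":31,"ty":-31,"tz":0,"yaw":0,"jaw":0.38},{"tx":31,"ty":-31,"tz":0,"yaw":0,"jaw":0.38},{"tx":31,"ty":-31,"tz":0,"yaw":0,"jaw":0.38},{"tx":31,"ty":-31,"tz":0,"yaw":0,"jaw":0.38}])

```text
clock: 1.35
position: [0.4509, -0.3555, 0.2471]
tcp_rot: [[0.999, 0.04, -0.001], [0.04, -0.999, 0.0], [-0.001, -0.0, -1.0]]
wrist_force: [0.2, -0.3, 0.4]
opening: 0.0332
```

```bash
cat >st.py <<'E'
from cell import robot
import numpy as np
s=robot.get_state();print(s["clock"],s["position"],s["tcp_rot"].round(4).tolist(),s["opening"],s["wrist_force"])
print(s["tcp_rot"].T@(np.array([.559,.159,.215])-s["position"])*1000)
E
python3 st.py
```

```text
1.35 [ 0.45092266 -0.35546534  0.2471324 ] [[0.9992, 0.0396, -0.0006], [0.0396, -0.9992, 0.0002], [-0.0006, -0.0003, -1.0]] 0.03318377496963457 [ 0.22594296 -0.34929471  0.44893147]
[ 128.36233459 -509.77923812   32.18740918]
```

Request:
send_rows(targets=[{"tx":10.7,"ty":-42.5,"tz":0,"yaw":0,"jaw":0.38},{"tx":10.7,"ty":-42.5,"tz":0,"yaw":0,"jaw":0.38},{"tx":10.7,"ty":-42.5,"tz":0,"yaw":0,"jaw":0.38},{"tx":10.7,"ty":-42.5,"tz":0,"yaw":0,"jaw":0.38},{"tx":10.7,"ty":-42.5,"tz":0,"yaw":0,"jaw":0.38},{"tx":10.7,"ty":-42.5,"tz":0,"yaw":0,"jaw":0.38},{"tx":10.7,"ty":-42.5,"tz":0,"yaw":0,"jaw":0.38},{"tx":10.7,"ty":-42.5,"tz":0,"yaw":0,"jaw":0.38},{"tx":10.7,"ty":-42.5,"tz":0,"yaw":0,"jaw":0.38},{"tx":10.7,"ty":-42.5,"tz":0,"yaw":0,"jaw":0.38},{"tx":10.7,"ty":-42.5,"tz":0,"yaw":0,"jaw":0.38},{"tx":10.7,"ty":-42.5,"tz":0,"yaw":0,"jaw":0.38},{"tx":0,"ty":0,"tz":25,"yaw":0,"jaw":0.38},{"tx":0,"ty":0,"tz":25,"yaw":0,"jaw":0.38},{"tx":0,"ty":0,"tz":20,"yaw":0,"jaw":0.38},{"tx":0,"ty":0,"tz":0,"yaw":0,"jaw":0.38}])

```text
clock: 3.35
position: [0.5573, 0.1573, 0.1757]
tcp_rot: [[0.999, 0.039, -0.004], [0.039, -0.999, -0.001], [-0.004, 0.001, -1.0]]
wrist_force: [0.3, 0.3, 0.1]
opening: 0.0331
```

```bash
python3 st.py; python3 - <<'E'
from cell import robot
from h import *
s=robot.get_state();c=robot.read_camera("side");pickle.dump(c,open("side1.pkl","wb"))
R,t=s["tcp_rot"],s["position"]
off=np.array((255,150));f=5
im=cv2.resize(c["color"][150:265,255:390,::-1],None,fx=f,fy=f,interpolation=cv2.INTER_CUBIC)
def L(P,col):
    q=(proj(c,P)-off+.5)*f-.5;cv2.polylines(im,[np.round(q*8).astype(np.int32)],True,col,1,cv2.LINE_AA,3)
a=np.linspace(0,2*np.pi,60);g=s["opening"]/2
for sg in(1,-1):
    b=np.array([[x,sg*y,.025] for x,y in((-.0095,g),(.0095,g),(.0095,g+.015),(-.0095,g+.015))])
    L(b@R.T+t,(0,255,255))
for p in([.518,.1037,np.radians(2.3)],):
    for Y in(.031,.077):L(world(p,np.c_[.043+.014*np.cos(a),Y+.014*np.sin(a),.130+0*a]),(0,0,255))
cv2.imwrite("pics/hov.png",im)
E
```

```text
3.35 [0.5572792  0.15730756 0.17566168] [[0.9992, 0.0393, -0.0037], [0.0393, -0.9992, -0.0008], [-0.0037, 0.0006, -1.0]] 0.0331289642065778 [0.33637464 0.31900357 0.10278205]
[  1.64109691  -1.59884731 -39.34564499]
```

View pics/hov.png

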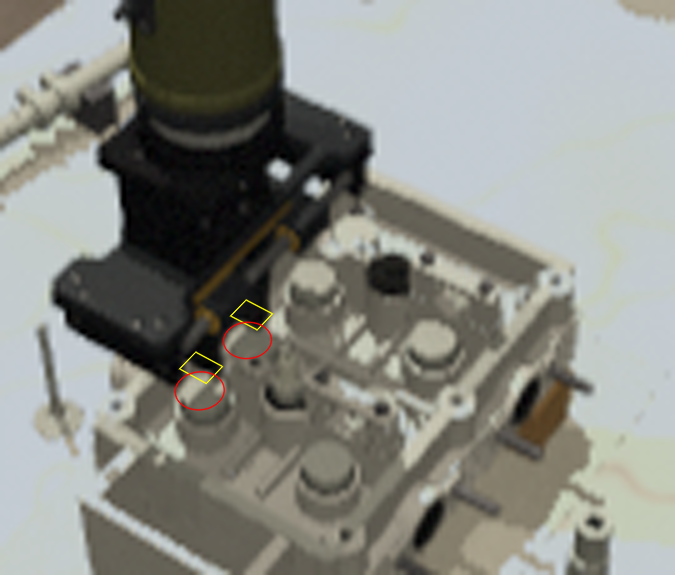

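The fingertips hang just above the two cylinder-2 inlet tappets (yellow tips at (200,367) and (251,315), discs at (203,393) and (247,340)), straddling the pedestal. I'll trim the position and go down.

Request:
send_rows(targets=[{"tx":0.5,"ty":-1.6,"tz":4,"yaw":0,"jaw":0.38},{"tx":0,"ty":0,"tz":5,"yaw":0,"jaw":0.38},{"tx":0,"ty":0,"tz":5,"yaw":0,"jaw":0.38},{"tx":0,"ty":0,"tz":3,"yaw":0,"jaw":0.38},{"tx":0,"ty":0,"tz":0,"yaw":0,"jaw":0.38},{"tx":0,"ty":0,"tz":0,"yaw":0,"jaw":0.38}])

```text
clock: 4.15
position: [0.559, 0.1596, 0.1606]
tcp_rot: [[0.999, 0.04, 0.0], [0.04, -0.999, -0.0], [0.0, 0.0, -1.0]]
wrist_force: [0.0, -0.7, -0.0]
opening: 0.0331
```

Request:
send_rows(targets=[{"tx":0,"ty":0,"tz":2,"yaw":0,"jaw":0.38},{"tx":0,"ty":0,"tz":2,"yaw":0,"jaw":0.38},{"tx":0,"ty":0,"tz":2,"yaw":0,"jaw":0.38},{"tx":0,"ty":0,"tz":0,"yaw":0,"jaw":0.38},{"tx":0,"ty":0,"tz":0,"yaw":0,"jaw":0.38}])

```text
clock: 4.78
position: [0.5589, 0.1596, 0.1549]
tcp_rot: [[0.999, 0.04, 0.0], [0.04, -0.999, -0.0], [0.0, 0.0, -1.0]]
wrist_force: [-2.2, 0.1, 4.4]
opening: 0.0332
```

Contact came at tip height 129.9 mm with 4.4 N, as expected for both tappets. I'll press further in small steps.

Request:
send_rows(targets=[{"tx":0,"ty":0,"tz":1.5,"yaw":0,"jaw":0.38},{"tx":0,"ty":0,"tz":1.5,"yaw":0,"jaw":0.38},{"tx":0,"ty":0,"tz":0,"yaw":0,"jaw":0.38},{"tx":0,"ty":0,"tz":0,"yaw":0,"jaw":0.38}])

```text
clock: 5.28
position: [0.5589, 0.1596, 0.1521]
tcp_rot: [[0.999, 0.04, 0.0], [0.04, -0.999, -0.0], [0.0, 0.0, -1.0]]
wrist_force: [-1.6, -1.3, 6.5]
opening: 0.033
```

```bash
python3 - <<'E'
from cell import robot
s=robot.get_state();print(s["position"],s["wrist_force"],s["torque"],s["tcp_rot"][:,1])
E
```

```text
[0.5589216  0.15959579 0.15212763] [-1.5820679  -1.34265134  6.53708452] [-0.194507    0.67547595  0.03281421] [ 3.96454202e-02 -9.99213759e-01  3.23463500e-04]
```

Request:
send_rows(targets=[{"tx":0,"ty":0,"tz":1.0,"yaw":0,"jaw":0.38},{"tx":0,"ty":0,"tz":0,"yaw":0,"jaw":0.38},{"tx":0,"ty":0,"tz":0,"yaw":0,"jaw":0.38}])

```text
clock: 5.65
position: [0.5589, 0.1596, 0.1513]
tcp_rot: [[0.999, 0.04, 0.0], [0.04, -0.999, -0.0], [0.0, 0.0, -1.0]]
wrist_force: [-2.5, -2.0, 7.4]
opening: 0.0331
```

```bash
python3 - <<'E'
from cell import robot
import cv2
s=robot.get_state();print(s["position"],s["wrist_force"],s["torque"])
c=robot.read_camera("side");cv2.imwrite("pics/mid.png",cv2.resize(c["color"][185:265,260,None] if 0 else c["color"][190:265,265:345,::-1],None,fx=7,fy=7,interpolation=cv2.INTER_CUBIC))
E
```

```text
[0.55891377 0.159573   0.15131363] [-2.48587269 -1.99346336  7.40976192] [-0.24110952  0.72250512  0.01760544]
```

View pics/mid.png

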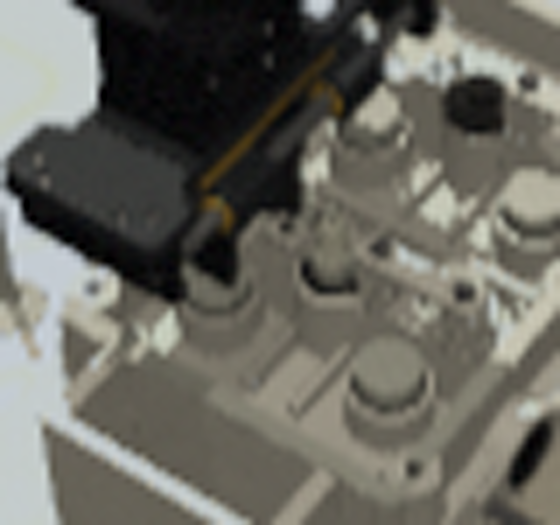

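The +y finger sits centrally on in2b (220,285). The other finger is hidden behind the pedestal, but 7.4 N at 3.7 mm matches two springs; one alone would give about 4.3 N. I'll go on to the stop.

Request:
send_rows(targets=[{"tx":0,"ty":0,"tz":1.5,"yaw":0,"jaw":0.38},{"tx":0,"ty":0,"tz":1.5,"yaw":0,"jaw":0.38},{"tx":0,"ty":0,"tz":1.2,"yaw":0,"jaw":0.38},{"tx":0,"ty":0,"tz":0,"yaw":0,"jaw":0.38},{"tx":0,"ty":0,"tz":0,"yaw":0,"jaw":0.38}])

```text
clock: 6.32
position: [0.5589, 0.1596, 0.1479]
tcp_rot: [[0.999, 0.04, 0.0], [0.04, -0.999, -0.001], [0.0, 0.001, -1.0]]
wrist_force: [-4.5, -0.8, 11.6]
opening: 0.0332
```

Request:
send_rows(targets=[{"tx":0,"ty":0,"tz":0.5,"yaw":0,"jaw":0.38},{"tx":0,"ty":0,"tz":0.5,"yaw":0,"jaw":0.38},{"tx":0,"ty":0,"tz":0,"yaw":0,"jaw":0.38},{"tx":0,"ty":0,"tz":0,"yaw":0,"jaw":0.38}])

```text
clock: 6.82
position: [0.5589, 0.1596, 0.1474]
tcp_rot: [[0.999, 0.039, 0.001], [0.039, -0.999, -0.001], [0.001, 0.001, -1.0]]
wrist_force: [-5.3, -2.9, 14.5]
opening: 0.033
```

Request:
send_rows(targets=[{"tx":0,"ty":0,"tz":0.6,"yaw":0,"jaw":0.38},{"tx":0,"ty":0,"tz":0,"yaw":0,"jaw":0.38},{"tx":0,"ty":0,"tz":0,"yaw":0,"jaw":0.38}])

```text
clock: 7.2
position: [0.559, 0.1596, 0.1474]
tcp_rot: [[0.999, 0.039, 0.001], [0.04, -0.999, -0.001], [0.001, 0.001, -1.0]]
wrist_force: [-6.5, -2.1, 17.4]
opening: 0.0326
```

Request:
send_rows(targets=[{"tx":0,"ty":0,"tz":0.4,"yaw":0,"jaw":0.38},{"tx":0,"ty":0,"tz":0,"yaw":0,"jaw":0.38},{"tx":0,"ty":0,"tz":0,"yaw":0,"jaw":0.38}])

```text
clock: 7.58
position: [0.559, 0.1596, 0.1474]
tcp_rot: [[0.999, 0.039, 0.001], [0.039, -0.999, -0.001], [0.001, 0.001, -1.0]]
wrist_force: [-8.0, -2.9, 20.4]
opening: 0.0332
```

The motion has stopped at tip height 122.4 mm while the force keeps climbing, so both are on their stops. Holding for 3.5 s.

Request:
send_rows(targets=[{"tx":0,"ty":0,"tz":0,"yaw":0,"jaw":0.38},{"tx":0,"ty":0,"tz":0,"yaw":0,"jaw":0.38},{"tx":0,"ty":0,"tz":0,"yaw":0,"jaw":0.38},{"tx":0,"ty":0,"tz":0,"yaw":0,"jaw":0.38},{"tx":0,"ty":0,"tz":0,"yaw":0,"jaw":0.38},{"tx":0,"ty":0,"tz":0,"yaw":0,"jaw":0.38},{"tx":0,"ty":0,"tz":0,"yaw":0,"jaw":0.38},{"tx":0,"ty":0,"tz":0,"yaw":0,"jaw":0.38},{"tx":0,"ty":0,"tz":0,"yaw":0,"jaw":0.38},{"tx":0,"ty":0,"tz":0,"yaw":0,"jaw":0.38},{"tx":0,"ty":0,"tz":0,"yaw":0,"jaw":0.38},{"tx":0,"ty":0,"tz":0,"yaw":0,"jaw":0.38},{"tx":0,"ty":0,"tz":0,"yaw":0,"jaw":0.38},{"tx":0,"ty":0,"tz":0,"yaw":0,"jaw":0.38},{"tx":0,"ty":0,"tz":0,"yaw":0,"jaw":0.38}])

```text
clock: 9.45
position: [0.559, 0.1596, 0.1473]
tcp_rot: [[0.999, 0.04, 0.001], [0.04, -0.999, -0.001], [0.001, 0.001, -1.0]]
wrist_force: [-7.3, -3.3, 19.4]
opening: 0.0331
```

Request:
send_rows(targets=[{"tx":0,"ty":0,"tz":0,"yaw":0,"jaw":0.38},{"tx":0,"ty":0,"tz":0,"yaw":0,"jaw":0.38},{"tx":0,"ty":0,"tz":0,"yaw":0,"jaw":0.38},{"tx":0,"ty":0,"tz":0,"yaw":0,"jaw":0.38},{"tx":0,"ty":0,"tz":0,"yaw":0,"jaw":0.38},{"tx":0,"ty":0,"tz":0,"yaw":0,"jaw":0.38},{"tx":0,"ty":0,"tz":0,"yaw":0,"jaw":0.38},{"tx":0,"ty":0,"tz":0,"yaw":0,"jaw":0.38},{"tx":0,"ty":0,"tz":0,"yaw":0,"jaw":0.38},{"tx":0,"ty":0,"tz":0,"yaw":0,"jaw":0.38},{"tx":0,"ty":0,"tz":0,"yaw":0,"jaw":0.38},{"tx":0,"ty":0,"tz":0,"yaw":0,"jaw":0.38},{"tx":0,"ty":0,"tz":0,"yaw":0,"jaw":0.38}])

```text
clock: 11.08
position: [0.559, 0.1596, 0.1473]
tcp_rot: [[0.999, 0.04, 0.001], [0.04, -0.999, -0.001], [0.001, 0.001, -1.0]]
wrist_force: [-8.3, -3.0, 20.3]
opening: 0.033
```

Request:
send_rows(targets=[{"tx":0,"ty":0,"tz":-1.5,"yaw":0,"jaw":0.38},{"tx":0,"ty":0,"tz":-1.5,"yaw":0,"jaw":0.38},{"tx":0,"ty":0,"tz":-1.5,"yaw":0,"jaw":0.38},{"tx":0,"ty":0,"tz":-1.5,"yaw":0,"jaw":0.38},{"tx":0,"ty":0,"tz":-2,"yaw":0,"jaw":0.38},{"tx":0,"ty":0,"tz":-3,"yaw":0,"jaw":0.38},{"tx":0,"ty":0,"tz":-10,"yaw":0,"jaw":0.38},{"tx":0,"ty":0,"tz":-20,"yaw":0,"jaw":0.38},{"tx":0,"ty":0,"tz":-30,"yaw":0,"jaw":0.38},{"tx":0,"ty":0,"tz":-30,"yaw":0,"jaw":0.38},{"tx":0,"ty":0,"tz":-20,"yaw":0,"jaw":0.38},{"tx":0,"ty":40,"tz":0,"yaw":0,"jaw":0.38},{"tx":0,"ty":45,"tz":0,"yaw":0,"jaw":0.38},{"tx":0,"ty":45,"tz":0,"yaw":0,"jaw":0.38},{"tx":0,"ty":45,"tz":0,"yaw":0,"jaw":0.38},{"tx":0,"ty":45,"tz":0,"yaw":0,"jaw":0.38},{"tx":0,"ty":45,"tz":0,"yaw":0,"jaw":0.38},{"tx":0,"ty":45,"tz":0,"yaw":0,"jaw":0.38},{"tx":0,"ty":0,"tz":0,"yaw":0,"jaw":0.38},{"tx":0,"ty":0,"tz":0,"yaw":0,"jaw":0.38}])

```text
clock: 13.58
position: [0.5712, -0.1493, 0.2655]
tcp_rot: [[0.999, 0.04, -0.0], [0.04, -0.999, 0.001], [0.0, -0.001, -1.0]]
wrist_force: [-0.0, 0.3, -0.0]
opening: 0.0334
```

```bash
python3 - <<'E'
from cell import robot
from h import *
c=robot.read_camera("side");s=robot.get_state();print(s["clock"],s["position"],s["wrist_force"])
a=load("side")["color"][170:300,255:390,::-1];b=c["color"][170:300,255:390,::-1]
z=lambda i:cv2.resize(i,None,fx=2.9,fy=2.9,interpolation=cv2.INTER_CUBIC)
cv2.imwrite("pics/end.png",np.hstack([z(a),z(b)]))
E
```

```text
13.625 [ 0.57133574 -0.14854192  0.26557227] [ 0.94415466 -0.2704142   0.52306439]
```

View pics/end.png

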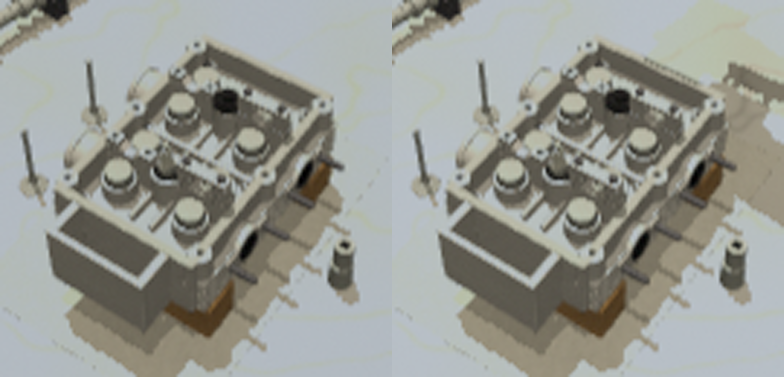

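The before and after images match: in2b at (508,178) and in2a at (540,143) are back up, and the valves, caps and socket have not moved. Handing in.

```bash
python3 -c "
from cell import robot
print(robot.job_done())"
```

```text
the job is handed in; nothing more can be done
None
```

I pressed both inlet tappets of cylinder 2, the chain-tunnel end with the spark plug, down together to their stops. I held them for about 3.5 s, let them rise slowly, and moved the arm clear. The job was handed in at about 13.6 s of the 38 s allowed.

- **Press:** contact came at tip height 129.9 mm with 4.4 N. At the end, motion stopped at about 122.3 mm (about 7.7 mm of travel) while force rose to 20 N, consistent with both being on their stops.
- **After release:** the wrist force is back to about zero. In the side-camera crop of the head and its surroundings, the tappets look fully up, and the valves and socket stand where they were. I did not recheck the compressor, screwdriver and oil bottle at the end, but the arm never came near them.
- **Disagreement between cameras:** the top and side views differed by 4–5 mm and about 1° on the head's position. I used a value in between, which was within the tappets' tolerance.
- **Not seen directly:** the second finger, on in2a, was hidden behind the pedestal during the press. That this tappet went down is inferred from the two-spring force and the level tool.

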